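# Complete the row of pots and lid them

### The arm

A 6-joint arm with a two-finger parallel gripper is mounted at the origin on the work surface. World frame = base frame: x ahead of the robot, y to its left, z up, the work surface at z = 0. Lengths are in m, angles in rad, forces in N, time in s.
With the tool pointing down it reaches from about 0.325 to 0.875 m from the base axis. Payload 4.4 kg.
Tool frame: the origin (TCP) lies on the centre line of the jaws, within the pads' length; the fingertips stand 14 mm ahead of it and the grasp point (between the pads) lies 5 mm behind it; z points along the fingers, y is the line along which they close (so a half turn about z gives the same grasp; the last joint's range is limited). The gripper opens to 85 mm and grips with 20 to 120 N. Pads are 22 mm wide; open, the fingers measure 114 mm over their backs; the gripper's body (76 mm by 85 mm) begins 54 mm behind the grasp point. The pads swing forward as they close: fully open they stand 13 mm farther back than shut.
Start: joints at [1.038, 0.207, 1.542, -0, 1.393, -0.15], TCP at [0.214, 0.534, 0.245] pointing down, gripper open.
Joint ranges: [-2.73, 2.73], [-0.86, 2.22], [0.23, 2.46], [-1.11, 4.25], [0.08, 2.63], [-2.82, 2.82]. Speed limits (rad/s): [2.79, 2.79, 3.14, 3.14, 3.14, 3.14].

### API

Orientations are given as [roll, pitch, yaw] about the fixed x, y, z axes, in that order (R = Rz(yaw) Ry(pitch) Rx(roll)).
In Python, from station import arm gives the robot as it stands. The module is installed in compiled form; this text tells all that it offers.
- The arm moves only by the tool jog_arm, never from a script. Its argument "rows" is a list of rows, each a list of 5 numbers: the opening, from 0 (shut) to 1 (fully open), then the shift along the tool's x, y, z normalised to -1 to 1, where 1 is 1 m, then the turn about the tool's z normalised to -1 to 1, where 1 is pi/4 rad. In form: [[gripper, dx, dy, dz, turn], ...]. A call has 1 to 12 rows; each row is the pose to reach, as a shift and turn from the pose commanded when the call began, along the tool's axes at that moment; what a row does not reach only later rows make up. A row lasts 1/10 s, in which the tool goes at most 50 mm and 8.59 degrees, less where a joint would pass 70% of its speed; a pose out of reach is approached as far as the arm can. A call with a number of a shift or a turn outside -1 to 1 is refused whole. A call with a gripper value outside its range is refused whole. The fingers move at their own pace and stop on an object; the grip force is fixed at half the most. Time passes only in rows, so rows that repeat a pose let the fingers close. It gives the time, the measured TCP pose, the force, the opening and the grip force at its end, in the units of the state.
- arm.observe(): the state, without advancing time (a new reading comes with each control period).
- arm.read_camera(name): name is "side" or "top"; returns a dict with "image" (420x560x3 uint8, red, green, blue), "fx", "fy", "cx", "cy" (pixels), "k1" (the pictures are not rectified: a ray, as slopes to the right and down, at radius r is drawn at 1 + k1 r^2 times it, then the intrinsics apply), "origin" and "orientation" of the camera in the world. Camera axes: x right, y up, looking along -z (the intrinsics and any distortion apply to the point x, -y, -z); pixel columns grow to the right and rows downward; lengths in m; the calibration is good to about 2 mm. A picture is of the moment at which its call begins. There is no depth.
- arm.close_job(): hands the job in; it is judged then, once.
The state is a dict: "time_s": time; "joints": joint angles; "dq": joint speeds; "joint_torque": joint torques, N m; "position": TCP position; "ee_rot": TCP orientation; "ft_force": force on the tool from outside, world axes, zero at the start; "torque": the same for the moment, N m; "grip_width": finger opening in m; "grip_force": force on a finger pad.
Only numpy, scipy, OpenCV 4.12 (cv2) and the standard library are available. Lean on these libraries where they do the work, as an engineer would, in place of code of your own. Each camera call takes 0.05 s, during which the arm holds its last target. There are 200 camera calls.

### The job

Get these fired pots ready for the kiln: first stand the small round pot upright on the cork pad in the gap of the row on the ware board, before putting any lid on, and then put on each of the four pots the lid that matches its shape and size, turned to fit and seated flat. Do not push the other pots out of place or tip them, and set each piece down rather than dropping it.

Things in the scene. Friction and masses are not known exactly. Their poses are not given: they have to be found in the camera images.
- pot_round_center (a point): Unglazed brown clay pot, open at the top, round, 76 mm outside diameter, mouth 62 mm, 62 mm high, walls 7 mm. It stands in the row on the ware board (board 12 mm thick), loose, about 340 g. Point: its centre, 31 mm above its underside and 31 mm below the rim; z up. The larger of the two round pots.
- pot_square_center (a point): Unglazed brown clay pot, open at the top, square, 72 x 72 mm outside, mouth 60 x 60 mm, 62 mm high, walls 6 mm. It stands in the row on the ware board (board 12 mm thick), loose, about 340 g. Point: its centre, 31 mm above its underside and 31 mm below the rim; z up. x and y square to its sides.
- pot_oblong_center (a point): Unglazed brown clay pot, open at the top, oblong, 110 mm (x) by 70 mm (y) outside, mouth 98 x 58 mm, 62 mm high, walls 6 mm. It stands in the row on the ware board (board 12 mm thick), loose, about 420 g. Point: its centre, 31 mm above its underside and 31 mm below the rim; z up. x along its long side, which lies across the row.
- pot_small_center (a point): Small round unglazed brown clay pot, open at the top, 58 mm outside diameter, mouth 48 mm, 62 mm high, walls 5 mm, loose, about 200 g. It stands upright on the bench among the lids at the start. Point: its centre, 31 mm above its underside and 31 mm below the rim; z up. The sides are straight above the lowest 8 mm.
- pad: Round cork pad, 64 mm diameter, 2 mm thick, fixed on the ware board (12 mm thick) in the one empty place of the row, between two pots: the small pot's place, with 10 to 15 mm free either side of it. Origin: centre of its underside (the board's top); z up, y along the row of pots (78 mm apart), x across it, where the space before and behind the pad is free.
- lid_round_center (a point): Round clay lid, 76 mm diameter, for the larger round pot. about 110 g. 44 mm high, lying right way up: plug 10 mm deep with tapered or rounded foot (54 mm diameter), plate 8 mm, then on top a round knob of 24 mm diameter, 26 mm high. Point: its centre, 22 mm above its underside, 22 mm below the top; z up. Any heading will do. Seated, the plate lies on the pot's rim, the plug inside (4 mm play), this point 43 mm above the pot's centre point.
- lid_square_center (a point): Square clay lid, 72 x 72 mm, for the square pot. about 120 g. 44 mm high, lying right way up: plug 10 mm deep with tapered or rounded foot (52 x 52 mm), plate 8 mm, then on top a square knob 24 x 24 mm with sides parallel to the lid's, 26 mm high. Point: its centre, 22 mm above its underside, 22 mm below the top; z up. x and y square to its sides. Seated, the plate lies on the pot's rim, the plug inside (4 mm play), this point 43 mm above the pot's centre point.
- lid_oblong_center (a point): Oblong clay lid, 110 mm (x) by 70 mm (y), for the oblong pot. about 150 g. 44 mm high, lying right way up: plug 10 mm deep with tapered or rounded foot (90 x 50 mm), plate 8 mm, then on top a bar grip 50 mm long (x) and 22 mm wide (y), 26 mm high. Point: its centre, 22 mm above its underside, 22 mm below the top; z up. x along its long side. Seated, the plate lies on the pot's rim, the plug inside (4 mm play), this point 43 mm above the pot's centre point.
- lid_small_center (a point): Small round clay lid, 58 mm diameter, for the small pot. about 70 g. 44 mm high, lying right way up: plug 10 mm deep with tapered or rounded foot (39 mm diameter), plate 8 mm, then on top a round knob of 22 mm diameter, 26 mm high. Point: its centre, 22 mm above its underside, 22 mm below the top; z up. Any heading will do. Seated, the plate lies on the pot's rim, the plug inside (4 mm play), this point 43 mm above the pot's centre point.
Mind the look-alikes: they are no part of the job. What is shaped like the part that bears lid_small_center but yellow is not meant.

How it is judged:
By the outcome, as a careful person would: the job done as asked, in the order asked, and still so for the second after the job is handed in, with the robot touching nothing.
It also fails if it takes over 128 s, if anything falls off the work surface, if the arm or the gripper's body presses on something with over 40 N, if the wrist force passes 120 N, or if a joint passes its speed limit or range.

## Working session

There is one attempt and no reset: what is moved stays moved. The work goes in short steps, Python scripts to look and compute and a tool call to move; the robot and the scene stay as the last step left them, time stands still between calls to the robot, and variables do not carry over. Pictures are saved under pics/ and viewed, at most 14 in all, crops included, and the job is handed in when it is done.

Besides the shell and the picture viewer there is one more tool, called by a JSON object that holds its "op" and its "data", one argument or row to a line. jog_arm: Moves the arm, as the interface text tells. Scaled input: -1 to 1 covers 1 m each way for a shift and pi/4 rad each way for a turn. Its arguments: {"type":"object","properties":{"rows":{"type":"array","items":{"type":"array","items":{"type":"number"}}}},"required":["rows"]}

```bash
mkdir -p pics; cat > h.py <<'E'
import numpy as np, cv2
from scipy.spatial.transform import Rotation as R
from station import arm
def cam(n):
    c=arm.read_camera(n); return c
def rot(c):
    o=np.array(c["orientation"],float)
    return o if o.shape==(3,3) else R.from_euler('xyz',o).as_matrix()
def ray(c,u,v):
    x=(u-c["cx"])/c["fx"]; y=(v-c["cy"])/c["fy"]
    K=np.eye(3); p=cv2.undistortPoints(np.array([[[x,y]]],float),K,np.array([c["k1"],0,0,0.]))[0,0]
    return np.array(c["origin"]), rot(c)@np.array([p[0],-p[1],-1])
def onz(c,u,v,z):
    o,d=ray(c,u,v); return o+d*(z-o[2])/d[2]
def proj(c,P):
    q=rot(c).T@(np.array(P)-np.array(c["origin"])); x,y=q[0]/-q[2],-q[1]/-q[2]
    s=1+c["k1"]*(x*x+y*y); return np.array([c["fx"]*x*s+c["cx"],c["fy"]*y*s+c["cy"]])
def save(c,n,box=None,s=1):
    im=c["image"][:,:,::-1]
    if box: im=im[box[1]:box[3],box[0]:box[2]]
    cv2.imwrite("pics/"+n,cv2.resize(im,None,fx=s,fy=s,interpolation=cv2.INTER_CUBIC))
E
python3 - <<'E'
from h import *
for n in("top","side"):
    c=cam(n); save(c,n+"0.png",s=1.4); print(n,{k:c[k] for k in c if k!="image"})
print(arm.observe())
E
```

```text
top {'fx': 463.7722951019514, 'fy': 463.7722951019514, 'cx': 276.78464795181856, 'cy': 208.19518094924436, 'k1': -0.03391933620771196, 'origin': array([3.49550681e-01, 1.02438539e-03, 1.16624882e+00]), 'orientation': array([ 0.10732115,  0.00441458, -1.55749309])}
side {'fx': 497.8695170617254, 'fy': 497.8695170617254, 'cx': 285.04249767449807, 'cy': 208.2732637538666, 'k1': 0.027808882616956607, 'origin': array([ 0.37772182, -0.98222679,  0.66661406]), 'orientation': array([ 1.01468433, -0.00628409, -0.10319117])}
{'time_s': 0.1, 'joints': array([ 1.03849920e+00,  2.07335949e-01,  1.54282329e+00, -1.33201207e-05,
        1.39350326e+00, -1.50503176e-01]), 'dq': array([-0.00131651, -0.00222522, -0.00538349, -0.00163048,  0.00227959,
       -0.00159605]), 'joint_torque': array([-1.22065203e-04, -3.84092331e+01, -2.92546713e+01, -1.74673337e-04,
        4.95080865e-03, -1.39389923e-05]), 'position': array([0.21391435, 0.53301774, 0.2442354 ]), 'ee_rot': array([-3.13954424e+00, -2.97385916e-04,  2.75980076e+00]), 'ft_force': array([-0.01844002,  0.03999154,  0.35679995]), 'torque': array([-0.00776703,  0.01563868,  0.01881824]), 'grip_force': 0.0, 'grip_width': 0.08539208179156507}
```

View pics/top0.png

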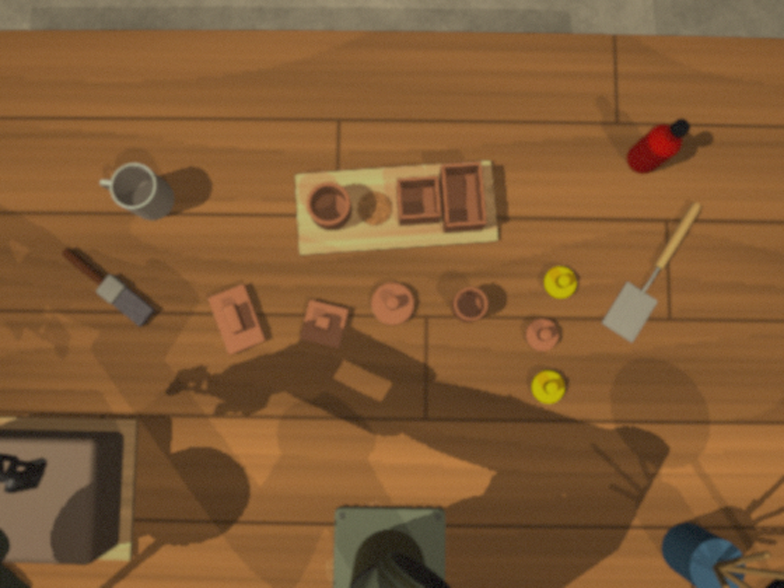

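View pics/side0.png

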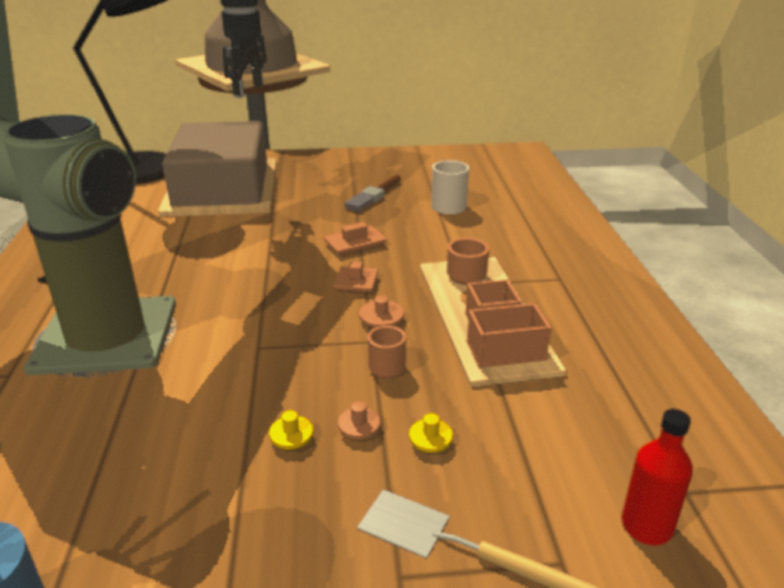

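The top view shows the row, at 1.4x pixels: round pot (329,204), pad (374,207), square pot (418,200) and oblong pot (463,197). The lids are oblong (237,318), square (325,322), round (393,303) and small (543,334), and the small pot is at (470,304). The yellow look-alikes are at (561,282) and (548,387). Next I'll build a clay colour mask.

```bash
cat >> h.py <<'E'
def claymask(im):
    f=cv2.GaussianBlur(im,(0,0),0.6).astype(float)+1; r,g,b=f[...,0],f[...,1],f[...,2]
    m=((b/g>0.66)&(r/g>1.3)&(r>35)).astype(np.uint8)*255
    return m
E
python3 - <<'E'
from h import *
c=cam("top"); im=c["image"]
for n,(x,y) in dict(oblplate=(225,325),sqplate=(310,335),sqbright=(345,315),rlid=(380,310),wood=(440,350),woodsh=(420,390),smallpotin=(470,308),board=(350,240),pad=(370,207),sqwall=(440,200)).items():
    print(n,im[int(y/1.4),int(x/1.4)])
m=claymask(im)
cv2.imwrite("pics/m0.png",cv2.resize(np.vstack([m[100:280,130:430],cv2.cvtColor(im,cv2.COLOR_RGB2GRAY)[100:280,130:430]]),None,fx=1.6,fy=1.6))
n,l,s,ce=cv2.connectedComponentsWithStats(m)
for i in range(1,n):
    if s[i,4]>150: print(i,s[i],ce[i]*1.4)
E
```

```text
oblplate [179 113  75]
sqplate [114  76  53]
sqbright [164 103  67]
rlid [179 113  73]
wood [137  89  50]
woodsh [92 64 37]
smallpotin [95 65 46]
board [191 174 110]
pad [107  73  45]
sqwall [125  81  52]
39 [449  85  43  38 583] [654.54442539 148.51286449]
51 [317 119  21  41 317] [455.49905363 195.50094637]
59 [285 126  24  28 266] [413.81578947 196.7       ]
67 [224 133  21  24 223] [326.89058296 202.88071749]
172 [325 207  19  21 250] [468.0872 304.668 ]
196 [168 215  19  32 223] [247.49865471 322.30134529]
203 [216 217  31  31 517] [323.83326886 327.51605416]
```

View pics/m0.png

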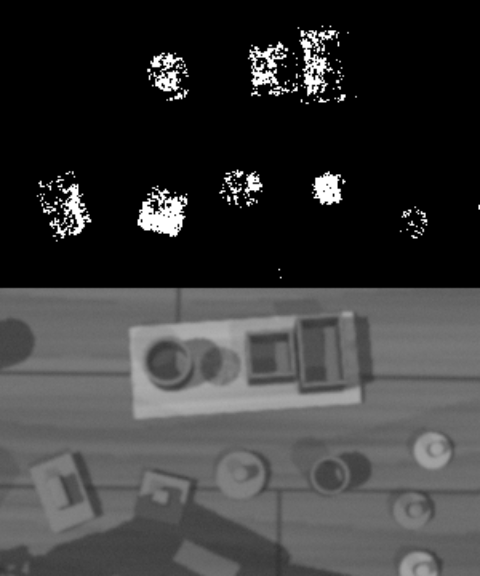

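```bash
cat >> h.py <<'E'
def avg(n,k=4):
    cs=[cam(n) for _ in range(k)]; c=cs[0]; c["image"]=np.mean([q["image"] for q in cs],0).round().astype(np.uint8); return c
def claymask(im,t=0.605,r1=1.3):
    f=cv2.GaussianBlur(im.astype(np.float32),(0,0),0.7)+1; r,g,b=f[...,0],f[...,1],f[...,2]
    m=((b/g>t)&(r/g>r1)&(r>30)&(r/b>1.7)).astype(np.uint8)*255
    return cv2.medianBlur(m,3)
E
python3 - <<'E'
from h import *
c=avg("top"); im=c["image"]
m=claymask(im)
big=cv2.resize(im[100:280,130:430,::-1],None,fx=2.6,fy=2.6,interpolation=cv2.INTER_CUBIC)
mb=cv2.resize(m[100:280,130:430],None,fx=2.6,fy=2.6,interpolation=cv2.INTER_NEAREST)
cs,_=cv2.findContours(mb,cv2.RETR_EXTERNAL,cv2.CHAIN_APPROX_NONE)
cv2.drawContours(big,cs,-1,(255,255,0),1); cv2.imwrite("pics/m1.png",big)
E
```

```text
(no output)
```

View pics/m1.png

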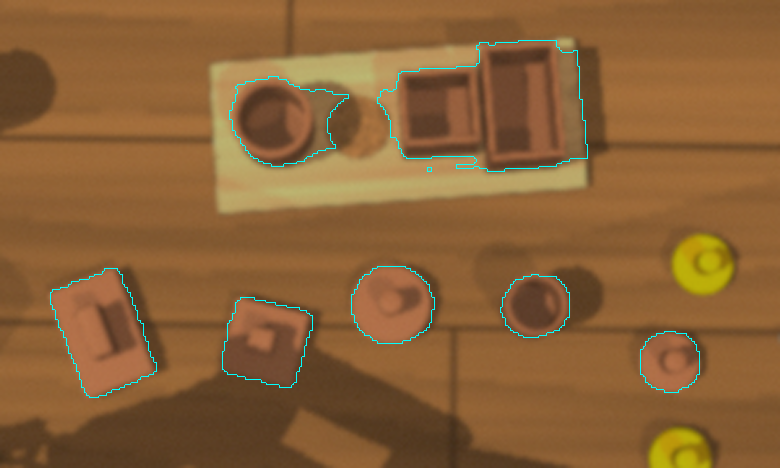

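The lid and small pot outlines come out clean, but the pots on the board still include shadow. I'll cast the outlines onto the right planes and tighten the red ratio for the row.

```bash
cat >> h.py <<'E'
def contour_near(m,x,y):
    cs,_=cv2.findContours(m,cv2.RETR_EXTERNAL,cv2.CHAIN_APPROX_NONE)
    cs=[k for k in cs if cv2.contourArea(k)>60]
    return min(cs,key=lambda k:-cv2.pointPolygonTest(k,(float(x),float(y)),True))[:,0,:]
def cast(c,k,z): return np.array([onz(c,u,v,z)[:2] for u,v in k])
def rimcircle(c,P,r):
    # rim's edge away from the camera fits a circle of known radius (the near side shows wall below the rim)
    from scipy.optimize import least_squares
    o=np.array(c["origin"])[:2]; m=P.mean(0)
    q=P[((P-m)@((m-o)/np.linalg.norm(m-o)))>0]
    return least_squares(lambda s:np.hypot(*(q-s[:2]).T)-s[2],[*m,r]).x
E
python3 - <<'E'
from h import *
c=avg("top"); im=c["image"]; m=claymask(im)
P={n:cast(c,contour_near(m,x/1.4,y/1.4),z) for n,x,y,z in [("obl",237,318,.016),("sq",325,322,.016),("rnd",393,303,.016),("sml",543,334,.016),("pot",470,304,.062)]}
for n in("obl","sq"):
    (a,b),(w,h),t=cv2.minAreaRect((P[n]*1000).astype(np.float32)); print(n,a,b,w,h,t)
for n in("rnd","sml"): 
    (a,b),(w,h),t=cv2.fitEllipse((P[n]*1000).astype(np.float32)); print(n,a,b,w,h)
print("pot",rimcircle(c,P["pot"],.029),P["pot"].min(0),P["pot"].max(0))
for r1 in(1.4,1.47,1.53):
    m=claymask(im,r1=r1)
    for n,x,y in(("rnd",329,204),("sq",418,200),("obl",463,197)):
        Q=cast(c,contour_near(m,x/1.4,y/1.4),.074); (a,b),(w,h),t=cv2.minAreaRect((Q*1000).astype(np.float32)); print(r1,n,a,b,w,h,t)
        if n=="rnd": print(rimcircle(c,Q,.038))
save(c,"row.png",(195,105,365,190),4.6)
for x,y in((296,174),(494,161),(498,240),(300,254)): print("board",onz(c,x/1.4,y/1.4,.012)[:2])
E
```

```text
obl 422.6405334472656 274.8187255859375 112.69866180419922 76.1795883178711 23.57895851135254
sq 414.78271484375 118.88731384277344 78.14176177978516 77.85285186767578 79.545654296875
rnd 452.98284912109375 -1.4654258489608765 74.29515075683594 77.99015045166016
sml 401.5213317871094 -266.4415283203125 56.01298904418945 58.4293327331543
pot [ 0.44960658 -0.13558055  0.02818279] [ 0.42026322 -0.16540978] [ 0.47796429 -0.10084319]
1.4 rnd 617.1544189453125 109.46698760986328 79.70763397216797 73.82133483886719 46.44811248779297
[0.61912192 0.11153921 0.03619169]
1.4 sq 632.912353515625 -81.61551666259766 119.90737915039062 151.17330932617188 4.845750331878662
1.4 obl 632.912353515625 -81.61551666259766 119.90737915039062 151.17330932617188 4.845750331878662
1.47 rnd 616.5121459960938 111.22653198242188 73.97252655029297 69.93585968017578 1.1587424278259277
[0.61913343 0.11179762 0.03448366]
1.47 sq 633.3771362304688 -81.46138000488281 117.2908706665039 147.71054077148438 5.094432830810547
1.47 obl 633.3771362304688 -81.46138000488281 117.2908706665039 147.71054077148438 5.094432830810547
1.53 rnd 617.2522583007812 109.7324447631836 71.6029052734375 65.71558380126953 27.49811363220215
[0.62188243 0.11552817 0.02713725]
1.53 sq 632.9329833984375 -81.60881805419922 112.10301971435547 144.52847290039062 4.6998138427734375
1.53 obl 632.9329833984375 -81.60881805419922 112.10301971435547 144.52847290039062 4.6998138427734375
board [0.68765568 0.17790234]
board [ 0.7165232 -0.1839709]
board [ 0.56978324 -0.19034118]
board [0.53970183 0.16630591]
```

View pics/row.png

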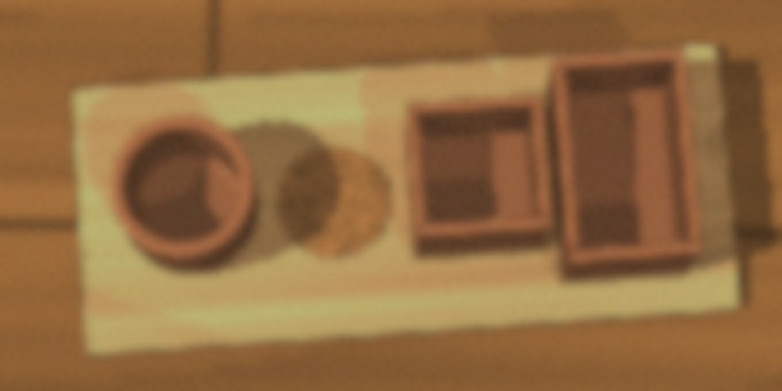

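The crop shows clear rims. In crop pixels, the square pot's outer corners are about (407,105), (543,97), (550,233) and (415,240). The oblong pot's are (553,60), (688,50), (700,252) and (565,262). The round rim spans 118–255 by 117–258, and the pad centre is at (336,201).

```bash
cat >> h.py <<'E'
def go(x,y,z,yaw):
    """print dx dy dz turn (tool axes, scaled) to reach pose"""
    s=arm.observe(); Rt=R.from_euler('xyz',s["ee_rot"]).as_matrix()
    d=Rt.T@(np.array([x,y,z])-s["position"]); t=(s["ee_rot"][2]-yaw+np.pi)%(2*np.pi)-np.pi
    print("d",d.round(4),"turn",round(t/(np.pi/4),3),"rad",round(t,3))
E
python3 - <<'E'
from h import *
c=cam("top")
f=lambda x,y,z:onz(c,195+x/4.6-.5+.5/4.6,105+y/4.6-.5+.5/4.6,z)[:2]
S=np.array([f(*p,.074) for p in((407,105),(543,97),(550,233),(415,240))])
O=np.array([f(*p,.074) for p in((553,60),(688,50),(700,252),(565,262))])
for n,q in(("sq",S),("obl",O)):
    e=q[0]-q[3]+q[1]-q[2]; print(n,q.mean(0),"sides",np.linalg.norm(np.diff(q,axis=0),axis=1),"yaw",np.degrees(np.arctan2(e[1],e[0])))
r=f(186,187,.074); p=f(335,201,.012+.002); print("round",r,f(118,187,.074)-f(255,187,.074),"pad",p,f(278,201,.014)-f(391,201,.014))
Q=np.array([r,p,S.mean(0),O.mean(0)]); print(np.linalg.norm(np.diff(Q,axis=0),axis=1), np.degrees(np.arctan2(-(Q[0]-Q[3])[0],(Q[0]-Q[3])[1])))
go(.4496,-.1356,.245,1.65)
E
```

```text
sq [ 0.62996618 -0.04315745] sides [0.07160408 0.07292433 0.0705088 ] yaw 3.542561855892519
obl [ 0.63798314 -0.12050463] sides [0.07143537 0.10851807 0.07062572] yaw 3.3036355678178557
round [0.61821516 0.10990661] [-0.00081559  0.07175774] pad [0.62604894 0.03350271] [-0.00075135  0.06230004]
[0.07680445 0.07676018 0.07776155] 4.903644589163894
d [-4.677e-01 -5.333e-01  3.000e-04] turn 1.413 rad 1.11
```

{"op": "jog_arm", "data": {
  "rows": [
    [1,-0.468,-0.533,0,1],
    [1,-0.468,-0.533,0,1],
    [1,-0.468,-0.533,0,1],
    [1,-0.468,-0.533,0,1],
    [1,-0.468,-0.533,0,1],
    [1,-0.468,-0.533,0,1],
    [1,-0.468,-0.533,0,1],
    [1,-0.468,-0.533,0,1],
    [1,-0.468,-0.533,0,1],
    [1,-0.468,-0.533,0,1],
    [1,-0.468,-0.533,0,1],
    [1,-0.468,-0.533,0,1]
  ]
}}

```text
time_s: 1.8
position: [0.414, -0.0345, 0.2458]
ee_rot: [3.14, 0.001, 1.974]
ft_force: [1.0, 0.3, -0.0]
grip_width: 0.0854
grip_force: 0.0
```

```bash
python3 -c "
from h import *
s=arm.observe();print(s['time_s'],s['position'],s['ee_rot'])
go(.4496,-.1356,.20,1.644)"
```

```text
1.8 [ 0.41403425 -0.03445433  0.24582331] [3.14004984e+00 8.20134699e-04 1.97386451e+00]
d [-0.107  -0.007   0.0459] turn 0.42 rad 0.33
```

{"op": "jog_arm", "data": {
  "rows": [
    [1,-0.107,-0.007,0.046,0.42],
    [1,-0.107,-0.007,0.046,0.42],
    [1,-0.107,-0.007,0.046,0.42],
    [1,-0.107,-0.007,0.046,0.42],
    [1,-0.107,-0.007,0.046,0.42],
    [1,-0.107,-0.007,0.046,0.42]
  ]
}}

```text
time_s: 2.4
position: [0.4493, -0.1322, 0.2]
ee_rot: [3.141, 0.0, 1.647]
ft_force: [0.1, -0.2, 1.5]
grip_width: 0.0856
grip_force: 0.0
```

```bash
python3 - <<'E'
from h import *
go(.4496,-.1356,.15,1.644)
c=cam("side"); s=arm.observe()
P=s["position"]; tip=P-[0,0,.014]
print(P,proj(c,tip),proj(c,[.4496,-.1356,.062]),proj(c,[.4496,-.1356,0]))
m=claymask(c["image"]); k=contour_near(m,387/1.4,350/1.4); print(k.min(0),k.max(0))
u,v=proj(c,tip).astype(int); save(c,"side1.png",(u-100,v-80,u+100,v+90),4)
print("origin",u-100,v-80)
E
```

```text
d [-0.0035  0.      0.05  ] turn 0.004 rad 0.003
[ 0.44936311 -0.13212073  0.20012911] [275.2034211  186.74793361] [275.70586222 239.35493082] [275.80773178 262.84678037]
[264 228] [288 269]
origin 175 106
```

View pics/side1.png

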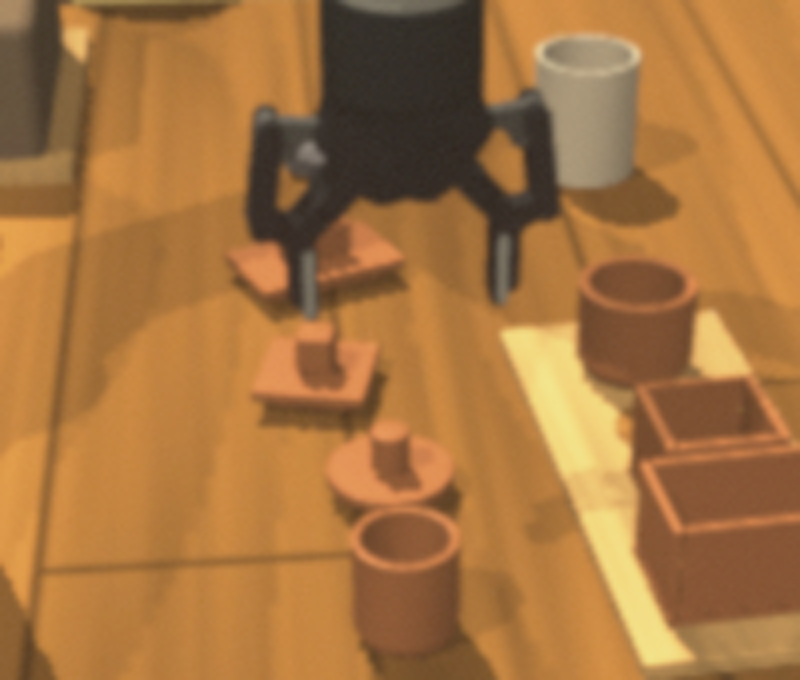

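The side view puts the gripper over the small pot: both columns are at about 276, and predicted and seen positions agree. I'll go down and grip.

{"op": "jog_arm", "data": {
  "rows": [
    [1,-0.0035,0,0.05,0],
    [1,-0.0035,0,0.09,0],
    [1,-0.0035,0,0.13,0],
    [1,-0.0035,0,0.155,0],
    [1,-0.0035,0,0.168,0],
    [1,-0.0035,0,0.168,0],
    [0.5,-0.0035,0,0.168,0],
    [0.4,-0.0035,0,0.168,0],
    [0.3,-0.0035,0,0.168,0],
    [0.3,-0.0035,0,0.168,0],
    [0.3,-0.0035,0,0.168,0],
    [0.3,-0.0035,0,0.168,0]
  ]
}}

```text
time_s: 3.65
position: [0.4514, -0.1378, 0.0336]
ee_rot: [3.138, 0.002, 1.645]
ft_force: [0.4, 1.6, 6.6]
grip_width: 0.056
grip_force: 63.9
```

{"op": "jog_arm", "data": {
  "rows": [
    [0.3,0,0,-0.03,0],
    [0.3,0,0,-0.07,0],
    [0.3,0,0,-0.11,0],
    [0.3,0,0,-0.13,0],
    [0.3,0,0,-0.13,0]
  ]
}}

```text
time_s: 4.15
position: [0.4524, -0.1384, 0.1658]
ee_rot: [3.133, 0.005, 1.645]
ft_force: [0.3, -0.6, -2.5]
grip_width: 0.0559
grip_force: 64.6
```

```bash
python3 - <<'E'
from h import *
s=arm.observe(); print(s["position"],s["ft_force"],s["grip_width"]); go(.626,.0335,.175,1.644)
E
```

```text
[ 0.4523822  -0.13843584  0.16578332] [ 0.29857836 -0.62922881 -2.45389217] 0.055851991578354875
d [ 0.1586  0.1859 -0.0084] turn 0.001 rad 0.001
```

{"op": "jog_arm", "data": {
  "rows": [
    [0.3,0.03,0.035,0,0],
    [0.3,0.06,0.07,0,0],
    [0.3,0.09,0.105,0,0],
    [0.3,0.115,0.135,0,0],
    [0.3,0.14,0.164,0,0],
    [0.3,0.153,0.18,0,0],
    [0.3,0.159,0.186,0,0],
    [0.3,0.159,0.186,0,0],
    [0.3,0.159,0.186,0,0]
  ]
}}

```text
time_s: 5.05
position: [0.6218, 0.0346, 0.16]
ee_rot: [-3.139, 0.0, 1.644]
ft_force: [0.9, -0.2, -1.2]
grip_width: 0.0564
grip_force: 64.7
```

```bash
python3 - <<'E'
from h import *
s=arm.observe(); print(s["position"],s["ee_rot"]); go(.626,.0335,.1,1.644)
c=avg("side",2); save(c,"side2.png",(270,90,430,250),3.6)
b=s["position"][2]-.0336
for z in(b,b+.062): print(proj(c,[s["position"][0],s["position"][1],z]))
print("pad",proj(c,[.626,.0335,.014]))
c=avg("top",2); save(c,"top2.png",(195,85,365,190),4.6)
E
```

```text
[0.62184568 0.03461942 0.16003805] [-3.13867002e+00  1.93995634e-04  1.64410512e+00]
d [-0.0014  0.0042  0.06  ] turn 0.0 rad 0.0
[342.58226068 170.80905582]
[344.4326575  146.56353753]
pad [341.25093866 211.60146141]
```

View pics/side2.png

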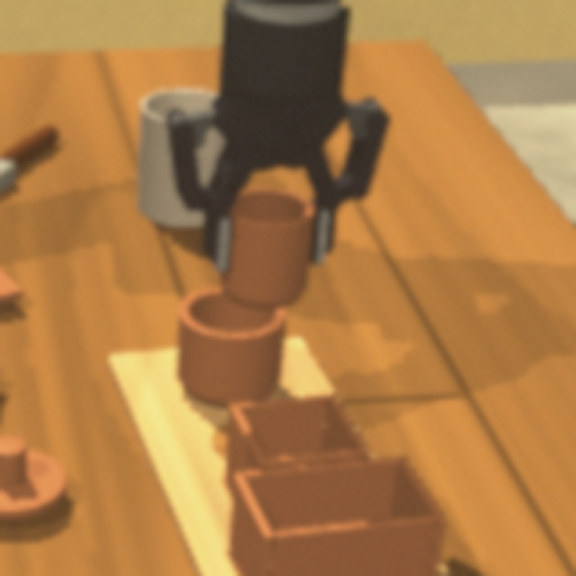

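The pot hangs upright, centred in the jaws and just above its place. I'll correct by a few millimetres and lower it.

{"op": "jog_arm", "data": {
  "rows": [
    [0.3,-0.003,0.004,0,0],
    [0.3,-0.003,0.004,0.02,0],
    [0.3,-0.003,0.004,0.05,0],
    [0.3,-0.003,0.004,0.08,0],
    [0.3,-0.003,0.004,0.095,0],
    [0.3,-0.003,0.004,0.1,0],
    [0.3,-0.003,0.004,0.1,0],
    [0.3,-0.003,0.004,0.1,0]
  ]
}}

```text
time_s: 6.05
position: [0.629, 0.0324, 0.063]
ee_rot: [3.138, 0.001, 1.644]
ft_force: [1.2, 0.6, -2.0]
grip_width: 0.0559
grip_force: 64.7
```

{"op": "jog_arm", "data": {
  "rows": [
    [0.3,-0.0005,-0.003,0.004,0],
    [0.3,-0.0005,-0.003,0.007,0],
    [0.3,-0.0005,-0.003,0.009,0],
    [0.3,-0.0005,-0.003,0.011,0],
    [0.3,-0.0005,-0.003,0.012,0],
    [0.3,-0.0005,-0.003,0.012,0]
  ]
}}

```text
time_s: 6.65
position: [0.6244, 0.0319, 0.049]
ee_rot: [-3.141, -0.0, 1.645]
ft_force: [0.4, 0.5, -2.9]
grip_width: 0.0561
grip_force: 64.7
```

```bash
python3 - <<'E'
from h import *
s=arm.observe(); print(s["position"],s["ee_rot"],s["ft_force"])
E
```

```text
[0.62436863 0.03194465 0.04901978] [-3.14115043e+00 -1.04893633e-04  1.64455291e+00] [ 0.37050628  0.46967065 -2.91414612]
```

{"op": "jog_arm", "data": {
  "rows": [
    [0.3,0,0.001,0.001,0],
    [0.3,0,0.001,0.001,0],
    [0.3,0,0.001,0.002,0],
    [0.3,0,0.001,0.002,0]
  ]
}}

```text
time_s: 7.05
position: [0.6258, 0.032, 0.0477]
ee_rot: [3.141, 0.0, 1.645]
ft_force: [-0.9, 0.4, 0.3]
grip_width: 0.0561
grip_force: 64.9
```

{"op": "jog_arm", "data": {
  "rows": [
    [0.3,0,0,0.0005,0],
    [0.3,0,0,0.0005,0],
    [0.7,0,0,0.0005,0],
    [0.9,0,0,0.0005,0],
    [1,0,0,0.0005,0],
    [1,0,0,0,0],
    [1,0,0,-0.03,0],
    [1,0,0,-0.07,0],
    [1,0,0,-0.11,0],
    [1,0,0,-0.15,0],
    [1,0,0,-0.19,0],
    [1,0,0,-0.2,0]
  ]
}}

```text
time_s: 8.25
position: [0.6286, 0.0318, 0.254]
ee_rot: [3.13, 0.002, 1.645]
ft_force: [-0.2, -1.0, 0.5]
grip_width: 0.0854
grip_force: 0.0
```

```bash
python3 - <<'E'
from h import *
go(.453,-.0015,.2,1.644)
E
```

```text
d [-0.0201 -0.1782  0.052 ] turn 0.001 rad 0.001
```

Next I'll move over the round lid. From there I'll check the row with the top camera and take a close look at the lids.

{"op": "jog_arm", "data": {
  "rows": [
    [0.6,-0.005,-0.045,0,0],
    [0.6,-0.01,-0.09,0,0],
    [0.6,-0.015,-0.135,0.01,0],
    [0.6,-0.02,-0.165,0.03,0],
    [0.6,-0.02,-0.178,0.05,0],
    [0.6,-0.02,-0.178,0.055,0],
    [0.6,-0.02,-0.178,0.055,0],
    [0.6,-0.02,-0.178,0.055,0]
  ]
}}

```text
time_s: 9.05
position: [0.451, -0.0012, 0.1931]
ee_rot: [3.14, 0.0, 1.645]
ft_force: [-0.1, 0.6, -0.9]
grip_width: 0.0513
grip_force: 0.0
```

```bash
python3 - <<'E'
from h import *
s=arm.observe(); print(s["time_s"],s["position"]); go(.453,-.0015,.037,1.644)
c=avg("top",3); save(c,"top3.png",(195,105,365,190),4.6)
c=avg("side",3); save(c,"side3.png",(240,110,400,270),3.6)
m=claymask(c["image"])
for q in([.453,-.0015,.018],[.453,-.0015,.044],[.4015,-.2665,.044],[.4148,.1189,.044],[.4226,.2748,.044]): print(q,proj(c,q))
E
```

```text
9.05 [ 0.45104065 -0.00119707  0.1930816 ]
d [-0.0004  0.0016  0.1561] turn 0.001 rad 0.001
[0.453, -0.0015, 0.018] [272.26313941 221.6669215 ]
[0.453, -0.0015, 0.044] [272.1825524  212.37697274]
[0.4015, -0.2665, 0.044] [256.27943294 288.94349749]
[0.4148, 0.1189, 0.044] [253.29423647 187.82466679]
[0.4226, 0.2748, 0.044] [253.33708502 160.35246008]
```

View pics/top3.png

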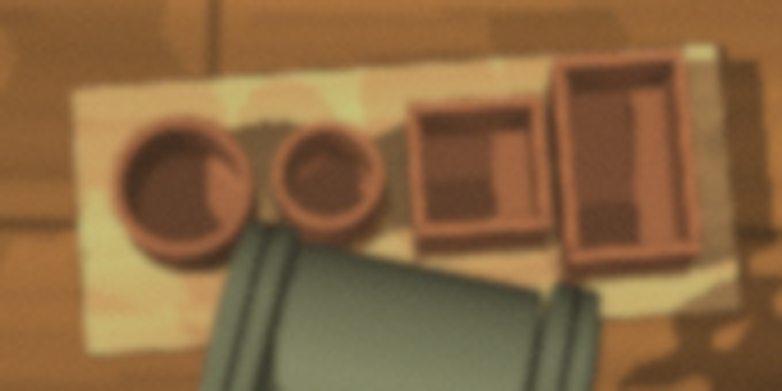

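View pics/side3.png

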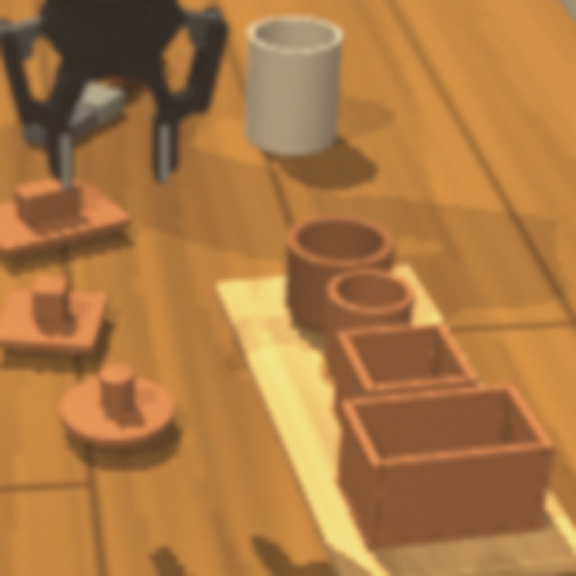

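The top view shows the small pot upright on the pad, with its rim centre at crop (329,180) and the neighbours unmoved. The side view shows the round lid's knob at (272.5,213.6), close to the predicted position. I'll grip it now.

{"op": "jog_arm", "data": {
  "rows": [
    [0.6,0,0.002,0.04,0],
    [0.6,0,0.002,0.08,0],
    [0.6,0,0.002,0.12,0],
    [0.6,0,0.002,0.145,0],
    [0.6,0,0.002,0.153,0],
    [0.6,0,0.002,0.153,0],
    [0.3,0,0.002,0.153,0],
    [0.1,0,0.002,0.153,0],
    [0.1,0,0.002,0.153,0],
    [0.1,0,0.002,0.153,0],
    [0.1,0,0.002,0.153,0],
    [0.1,0,0.002,0.153,0]
  ]
}}

```text
time_s: 10.55
position: [0.4535, -0.0013, 0.0413]
ee_rot: [3.137, 0.001, 1.645]
ft_force: [0.2, 0.5, 5.9]
grip_width: 0.0216
grip_force: 58.8
```

```bash
python3 - <<'E'
from h import *
c=cam("top")
f=lambda x,y,z:onz(c,195+x/4.6-.5+.5/4.6,105+y/4.6-.5+.5/4.6,z)[:2]
print(f(329,180,.076),f(272,180,.076)-f(386,180,.076))
s=arm.observe(); print(s["position"],s["ft_force"]); 
E
```

```text
[0.62233143 0.03506393] [-0.00071305  0.05954115]
[ 0.45344498 -0.00129226  0.04129361] [-0.46522754  0.83920941  6.28124614]
```

{"op": "jog_arm", "data": {
  "rows": [
    [0.1,0,0,-0.03,0],
    [0.1,0,0,-0.07,0],
    [0.1,0,0,-0.11,0],
    [0.1,0.015,0.025,-0.14,0],
    [0.1,0.035,0.06,-0.15,0],
    [0.1,0.055,0.1,-0.15,0],
    [0.1,0.075,0.135,-0.15,0],
    [0.1,0.09,0.16,-0.15,0],
    [0.1,0.0985,0.175,-0.15,0],
    [0.1,0.0985,0.175,-0.15,0],
    [0.1,0.0985,0.175,-0.15,0],
    [0.1,0.0985,0.175,-0.15,0]
  ]
}}

```text
time_s: 11.8
position: [0.6178, 0.1096, 0.1892]
ee_rot: [-3.141, 0.0, 1.644]
ft_force: [0.4, 0.7, -1.6]
grip_width: 0.0216
grip_force: 59.1
```

```bash
python3 - <<'E'
from h import *
c=avg("side",3); s=arm.observe(); p=s["position"]; print(p,s["ee_rot"],s["ft_force"])
u,v=proj(c,[p[0],p[1],p[2]-.0413+.018]); print("lid plate pred",u,v,"pot rim pred",proj(c,[.6182,.1099,.074]))
m=claymask(c["image"])
n,l,st,ce=cv2.connectedComponentsWithStats(m)
for i in range(1,n):
    if st[i,4]>80: print(st[i],ce[i])
x0,y0=int(u)-80,int(v)-50
save(c,"side4.png",(x0,y0,x0+160,y0+130),4.5); print(x0,y0)
E
```

```text
[0.61809178 0.1095859  0.18945137] [-3.14133819e+00  1.05131151e-04  1.64376034e+00] [-0.72859747  0.18042368 -0.7534376 ]
lid plate pred 335.97348064000414 142.01334919899782 pot rim pred [333.77220412 175.56265292]
[143  55  18  10  82] [150.03658537  60.23170732]
[165  55  52  12 269] [192.42379182  61.16728625]
[320 132  30  22 328] [335.31707317 144.04268293]
[244 162  28  19 286] [255.48251748 170.85664336]
[ 320  172   78  100 3849] [355.9664848  225.42634451]
[249 191  15  12 138] [255.33333333 196.60144928]
[243 289  28  25 473] [256.17970402 301.98520085]
[ 447  316   43   72 1487] [467.14189644 355.21654338]
255 92
```

View pics/side4.png

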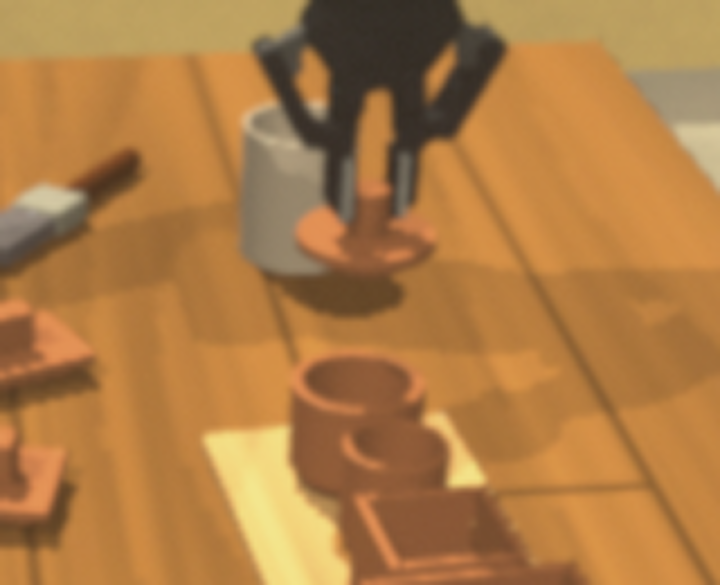

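The side crop shows the lid level at column 336.4 and the pot rim centre at 334.8. That fits the prediction to about 1 mm, so I'll lower it.

{"op": "jog_arm", "data": {
  "rows": [
    [0.1,0,0.001,0.02,0],
    [0.1,0,0.001,0.04,0],
    [0.1,0,0.001,0.055,0],
    [0.1,0,0.001,0.065,0],
    [0.1,0,0.001,0.068,0],
    [0.1,0,0.001,0.068,0],
    [0.1,0,0.001,0.068,0]
  ]
}}

```text
time_s: 12.65
position: [0.6205, 0.1103, 0.1223]
ee_rot: [3.14, 0.0, 1.645]
ft_force: [0.5, 0.6, -0.8]
grip_width: 0.0219
grip_force: 59.2
```

```bash
python3 - <<'E'
from h import *
for _ in range(4):
    c=cam("side"); s=arm.observe(); print(s["position"],s["ft_force"])
E
```

```text
[0.62062729 0.11029891 0.12245989] [-0.01279418 -0.5799917  -1.15844095]
[0.62059872 0.11033664 0.12247656] [ 0.61400807  0.79659114 -0.0400436 ]
[0.6204851  0.11033513 0.12238039] [-0.42400076  0.33272543 -0.8101242 ]
[0.62035212 0.11031888 0.12223349] [ 0.10757186  0.22419675 -0.94890268]
```

{"op": "jog_arm", "data": {
  "rows": [
    [0.1,0,-0.001,0.003,0],
    [0.1,0,-0.001,0.006,0],
    [0.1,0,-0.001,0.009,0],
    [0.1,0,-0.001,0.011,0],
    [0.1,0,-0.001,0.013,0],
    [0.1,0,-0.001,0.014,0],
    [0.1,0,-0.001,0.015,0],
    [0.1,0,-0.001,0.015,0]
  ]
}}

```text
time_s: 13.65
position: [0.6187, 0.1102, 0.1061]
ee_rot: [-3.141, -0.0, 1.644]
ft_force: [0.3, 0.7, -0.9]
grip_width: 0.0217
grip_force: 59.2
```

{"op": "jog_arm", "data": {
  "rows": [
    [0.1,0,0,0.001,0],
    [0.1,0,0,0.001,0],
    [0.1,0,0,0.0015,0],
    [0.1,0,0,0.0015,0]
  ]
}}

```text
time_s: 14.05
position: [0.619, 0.1102, 0.1054]
ee_rot: [3.141, 0.0, 1.645]
ft_force: [-0.2, 0.2, 2.2]
grip_width: 0.0216
grip_force: 59.2
```

Contact came exactly at the expected height (0.1054). I'll release and go to the square lid.

{"op": "jog_arm", "data": {
  "rows": [
    [0.3,0,0,0,0],
    [0.5,0,0,0,0],
    [0.55,0,0,0,0],
    [0.55,0,0,-0.03,0],
    [0.55,0,0,-0.06,0],
    [0.55,0,-0.03,-0.08,0.03],
    [0.55,0.005,-0.075,-0.09,0.1],
    [0.55,0.01,-0.12,-0.09,0.2],
    [0.55,0.02,-0.16,-0.09,0.328],
    [0.55,0.0235,-0.19,-0.09,0.328],
    [0.55,0.0235,-0.202,-0.09,0.328],
    [0.55,0.0235,-0.202,-0.09,0.328]
  ]
}}

```text
time_s: 15.25
position: [0.4148, 0.1188, 0.1949]
ee_rot: [3.141, -0.0, 1.387]
ft_force: [-0.6, 0.7, 1.7]
grip_width: 0.0469
grip_force: 0.0
```

```bash
python3 - <<'E'
from h import *
for _ in range(3): c=cam("side")
s=arm.observe(); print(s["time_s"],s["position"],s["ee_rot"]); go(.4148,.1189,.040,1.3875)
save(c,"side5.png",(225,120,395,250),4.5)
print(proj(c,[.4148,.1189,.044]),proj(c,s["position"]-[0,0,.014]))
E
```

```text
15.4 [0.41735043 0.11857487 0.1953784 ] [ 3.13950678e+00 -4.65940989e-04  1.38636058e+00]
d [-0.0002 -0.0029  0.1554] turn -0.001 rad -0.001
[253.29423647 187.82466679] [252.77823345 137.70994107]
```

View pics/side5.png

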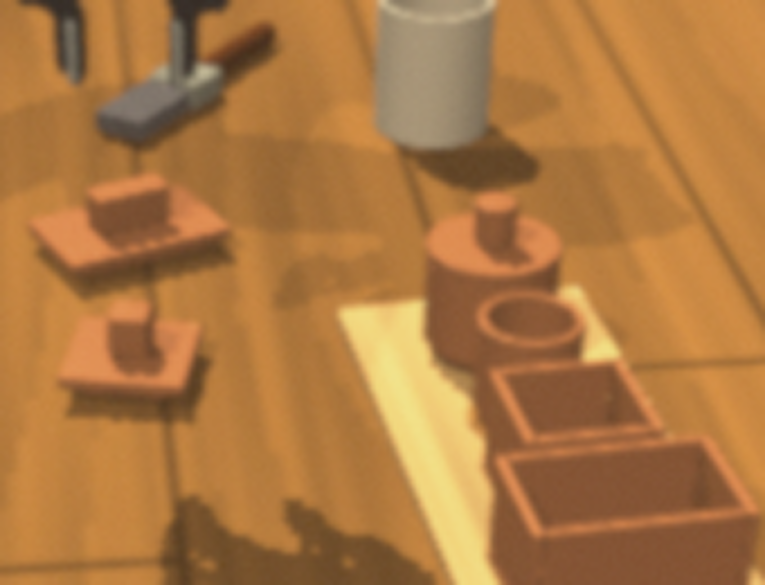

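The round lid is seated flat. The square knob at (254.1,188.4) matches the prediction, so I'll go down on it.

{"op": "jog_arm", "data": {
  "rows": [
    [0.55,0,-0.001,0.04,0],
    [0.55,0,-0.001,0.08,0],
    [0.55,0,-0.001,0.12,0],
    [0.55,0,-0.001,0.145,0],
    [0.55,0,-0.001,0.155,0],
    [0.55,0,-0.001,0.155,0],
    [0.3,0,-0.001,0.155,0],
    [0.1,0,-0.001,0.155,0],
    [0.1,0,-0.001,0.155,0],
    [0.1,0,-0.001,0.155,0],
    [0.1,0,-0.001,0.155,0],
    [0.1,0,-0.001,0.155,0]
  ]
}}

```text
time_s: 16.6
position: [0.4166, 0.1191, 0.0414]
ee_rot: [3.137, -0.001, 1.387]
ft_force: [1.3, 0.2, 6.5]
grip_width: 0.0223
grip_force: 61.2
```

```bash
python3 - <<'E'
from h import *
s=arm.observe(); print(s["position"],s["ee_rot"],s["grip_width"],s["ft_force"],s["torque"]); go(.631,-.043,.19,1.644)
E
```

```text
[0.4166407  0.1190896  0.04143314] [ 3.13721821e+00 -1.13511894e-03  1.38695241e+00] 0.02233648747479087 [1.27269042 0.22859471 6.46739381] [-0.01071595 -0.06339745 -0.00775242]
d [-0.12    0.241  -0.1477] turn -0.327 rad -0.257
```

{"op": "jog_arm", "data": {
  "rows": [
    [0.1,0,0,-0.03,0],
    [0.1,0,0,-0.07,0],
    [0.1,0,0,-0.11,0],
    [0.1,-0.01,0.025,-0.14,-0.05],
    [0.1,-0.03,0.06,-0.15,-0.12],
    [0.1,-0.05,0.1,-0.15,-0.2],
    [0.1,-0.07,0.14,-0.15,-0.26],
    [0.1,-0.09,0.18,-0.15,-0.32],
    [0.1,-0.11,0.22,-0.15,-0.32],
    [0.1,-0.12,0.24,-0.15,-0.32],
    [0.1,-0.12,0.241,-0.15,-0.32],
    [0.1,-0.12,0.241,-0.15,-0.32]
  ]
}}

```text
time_s: 17.8
position: [0.6287, -0.043, 0.1889]
ee_rot: [-3.139, -0.001, 1.638]
ft_force: [-1.1, -0.5, -1.9]
grip_width: 0.0227
grip_force: 60.3
```

```bash
python3 - <<'E'
from h import *
for _ in range(2): cam("side")
c=avg("side",3); s=arm.observe(); p=s["position"]; print(p,s["ee_rot"],s["ft_force"])
u,v=proj(c,[p[0],p[1],p[2]-.0414+.018]); print("lid plate pred",u,v,"pot rim pred",proj(c,[.63,-.0432,.074]))
x0,y0=int(u)-60,int(v)-40
save(c,"side6.png",(x0,y0,x0+120,y0+100),5.5); print(x0,y0)
E
```

```text
[ 0.62868049 -0.04209485  0.1898764 ] [-3.14110577e+00 -2.40693463e-04  1.63941575e+00] [-0.0643744   0.18145592 -0.96995086]
lid plate pred 354.0269491172413 170.6039410557463 pot rim pred [351.45302761 207.10211831]
294 130
```

View pics/side6.png

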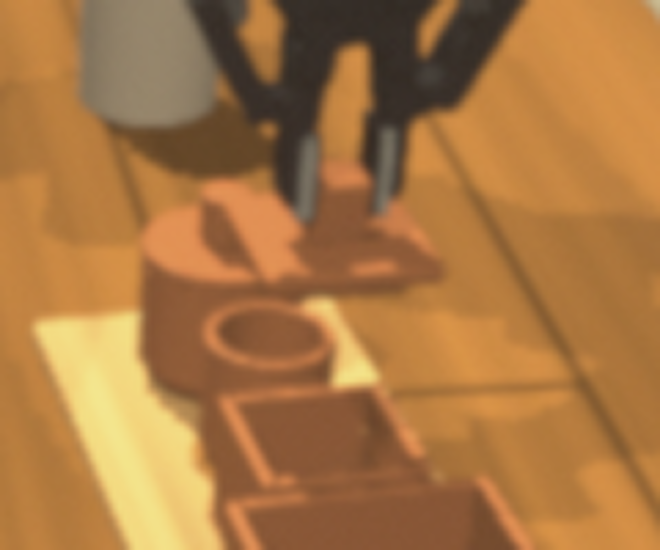

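```bash
python3 - <<'E'
from h import *
c=cam("side"); p=arm.observe()["position"]; print(p)
def cor(cx,cy,z,a):
    return [((proj(c,[cx+.036*(i*np.cos(a)-j*np.sin(a)),cy+.036*(i*np.sin(a)+j*np.cos(a)),z])-[294,130])*5.5).round().tolist() for i,j in((-1,-1),(1,-1),(1,1),(-1,1))]
print("lid",cor(p[0],p[1],p[2]-.0234,.069))
for a in(.03,.06,.09): print("pot",a,cor(.63,-.0432,.074,a))
E
```

```text
[ 0.62887453 -0.0421795   0.18996995]
lid [[267.0, 273.0], [448.0, 259.0], [391.0, 176.0], [219.0, 189.0]]
pot 0.03 [[250.0, 477.0], [425.0, 465.0], [378.0, 374.0], [212.0, 385.0]]
pot 0.06 [[253.0, 478.0], [427.0, 463.0], [375.0, 373.0], [210.0, 386.0]]
pot 0.09 [[257.0, 479.0], [429.0, 462.0], [372.0, 372.0], [208.0, 388.0]]
```

The apparent extra corner is the round lid's knob in the background, so the lid is level and at the right heading. The square lid needs about +3 mm in x and -1 mm in y. I'll shift it and lower it.

{"op": "jog_arm", "data": {
  "rows": [
    [0.1,-0.001,0.003,0.02,0],
    [0.1,-0.001,0.003,0.04,0],
    [0.1,-0.001,0.003,0.055,0],
    [0.1,-0.001,0.003,0.065,0],
    [0.1,-0.001,0.003,0.068,0],
    [0.1,-0.001,0.003,0.068,0],
    [0.1,-0.001,0.003,0.068,0],
    [0.1,-0.001,0.003,0.068,0],
    [0.1,-0.001,0.003,0.068,0],
    [0.1,-0.001,0.003,0.068,0]
  ]
}}

```text
time_s: 19.1
position: [0.6329, -0.044, 0.1223]
ee_rot: [3.141, 0.0, 1.638]
ft_force: [-0.4, -0.3, -1.2]
grip_width: 0.0225
grip_force: 60.3
```

{"op": "jog_arm", "data": {
  "rows": [
    [0.1,0.0005,-0.0005,0.003,0],
    [0.1,0.0005,-0.0005,0.006,0],
    [0.1,0.0005,-0.0005,0.008,0],
    [0.1,0.0005,-0.0005,0.01,0],
    [0.1,0.0005,-0.0005,0.012,0],
    [0.1,0.0005,-0.0005,0.013,0],
    [0.1,0.0005,-0.0005,0.014,0],
    [0.1,0.0005,-0.0005,0.015,0],
    [0.1,0.0005,-0.0005,0.015,0]
  ]
}}

```text
time_s: 20.0
position: [0.632, -0.0434, 0.1067]
ee_rot: [-3.141, -0.0, 1.638]
ft_force: [-0.0, -0.6, -1.2]
grip_width: 0.0224
grip_force: 60.3
```

{"op": "jog_arm", "data": {
  "rows": [
    [0.1,0,0,0.0007,0],
    [0.1,0,0,0.0014,0],
    [0.1,0,0,0.0018,0],
    [0.1,0,0,0.0018,0]
  ]
}}

```text
time_s: 20.4
position: [0.6322, -0.0435, 0.1056]
ee_rot: [3.141, 0.0, 1.638]
ft_force: [-2.8, 0.4, 3.1]
grip_width: 0.0225
grip_force: 60.7
```

The lid is seated at the expected height. I'll release it and head for the oblong lid.

{"op": "jog_arm", "data": {
  "rows": [
    [0.3,0,0,0,0],
    [0.5,0,0,0,0],
    [0.55,0,0,0,0],
    [0.55,0,0,-0.03,0],
    [0.55,0,0,-0.07,0],
    [0.55,0.03,-0.015,-0.095,0.1],
    [0.55,0.07,-0.04,-0.095,0.25],
    [0.55,0.11,-0.06,-0.095,0.4],
    [0.55,0.15,-0.085,-0.095,0.55],
    [0.55,0.19,-0.11,-0.095,0.7],
    [0.55,0.23,-0.13,-0.095,0.85],
    [0.55,0.27,-0.155,-0.095,1]
  ]
}}

```text
time_s: 21.6
position: [0.4585, 0.2169, 0.2002]
ee_rot: [3.141, -0.001, 0.847]
ft_force: [-0.0, 0.7, -0.1]
grip_width: 0.0467
grip_force: 0.0
```

```bash
python3 -c "
from h import *
s=arm.observe();print(s['position'],s['ee_rot']);go(.4226,.2748,.195,.412)"
```

```text
[0.45849282 0.21687781 0.20023883] [ 3.14099224e+00 -1.17283081e-03  8.47470400e-01]
d [ 0.0197 -0.0652  0.0052] turn 0.554 rad 0.435
```

{"op": "jog_arm", "data": {
  "rows": [
    [0.55,0.01,-0.035,0.005,0.15],
    [0.55,0.02,-0.065,0.005,0.3],
    [0.55,0.02,-0.065,0.005,0.45],
    [0.55,0.02,-0.065,0.005,0.554],
    [0.55,0.02,-0.065,0.005,0.554],
    [0.55,0.02,-0.065,0.005,0.554],
    [0.55,0.02,-0.065,0.005,0.554]
  ]
}}

```text
time_s: 22.3
position: [0.4236, 0.2731, 0.195]
ee_rot: [-3.142, -0.0, 0.418]
ft_force: [-0.1, 0.3, 0.1]
grip_width: 0.0469
grip_force: 0.0
```

```bash
python3 - <<'E'
from h import *
for _ in range(2): cam("side")
c=avg("side",3); s=arm.observe(); p=s["position"]; print(p,s["ee_rot"]); go(.4226,.2748,.04,.412)
m=claymask(c["image"]); k=contour_near(m,250,172); P=cast(c,k,.018)*1000
print(cv2.minAreaRect(P.astype(np.float32)),"knob",proj(c,[.4226,.2748,.044]))
im=c["image"]; a=im[145:190,215:290,::-1]; b=im[140:260,300:420,::-1]
A=cv2.resize(a,(525,315),interpolation=cv2.INTER_CUBIC); B=cv2.resize(b,(525,525),interpolation=cv2.INTER_CUBIC)
cv2.imwrite("pics/side7.png",cv2.resize(np.vstack([A,B]),None,fx=.7,fy=.7))
E
```

```text
[0.42358557 0.27312391 0.19496593] [3.14158614e+00 2.24575700e-05 4.17585876e-01]
d [-0.0002 -0.0019  0.155 ] turn 0.007 rad 0.006
((419.9725341796875, 261.1830749511719), (83.6387939453125, 85.79676818847656), 22.689538955688477) knob [253.33708502 160.35246008]
```

View pics/side7.png

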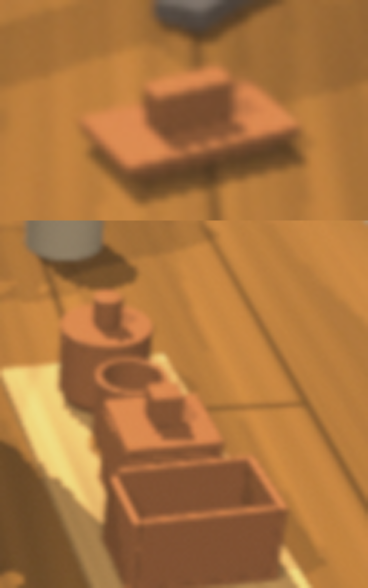

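The square lid is seated and aligned. The oblong bar, centred at about (253.4,162), is where predicted, so I'll grip it.

{"op": "jog_arm", "data": {
  "rows": [
    [0.55,0,-0.002,0.04,0],
    [0.55,0,-0.002,0.08,0],
    [0.55,0,-0.002,0.12,0],
    [0.55,0,-0.002,0.145,0],
    [0.55,0,-0.002,0.155,0],
    [0.55,0,-0.002,0.155,0],
    [0.3,0,-0.002,0.155,0],
    [0.1,0,-0.002,0.155,0],
    [0.1,0,-0.002,0.155,0],
    [0.1,0,-0.002,0.155,0],
    [0.1,0,-0.002,0.155,0],
    [0.1,0,-0.002,0.155,0]
  ]
}}

```text
time_s: 23.75
position: [0.4244, 0.276, 0.042]
ee_rot: [-3.142, -0.004, 0.418]
ft_force: [-1.4, -0.1, 6.3]
grip_width: 0.0207
grip_force: 60.1
```

```bash
python3 - <<'E'
from h import *
s=arm.observe(); print(s["position"],s["ee_rot"],s["grip_width"],s["ft_force"],s["torque"]); go(.6395,-.1205,.20,.068)
E
```

```text
[0.42444062 0.2760481  0.04202743] [-3.1415456  -0.00445365  0.41781245] 0.02067052822513479 [-1.35433324 -0.11714369  6.34439841] [ 0.04890618  0.0715357  -0.0440287 ]
d [ 0.0364  0.4497 -0.1578] turn 0.445 rad 0.35
```

{"op": "jog_arm", "data": {
  "rows": [
    [0.1,0,0,-0.03,0],
    [0.1,0,0,-0.07,0],
    [0.1,0,0,-0.11,0],
    [0.1,0,0.03,-0.15,0.05],
    [0.1,0.005,0.07,-0.16,0.1],
    [0.1,0.01,0.115,-0.16,0.15],
    [0.1,0.015,0.16,-0.16,0.2],
    [0.1,0.02,0.205,-0.16,0.25],
    [0.1,0.02,0.25,-0.16,0.3],
    [0.1,0.025,0.295,-0.16,0.35],
    [0.1,0.03,0.34,-0.16,0.4],
    [0.1,0.03,0.37,-0.16,0.445]
  ]
}}

```text
time_s: 24.95
position: [0.6011, -0.0539, 0.1999]
ee_rot: [3.141, -0.001, 0.065]
ft_force: [0.3, 0.2, -1.5]
grip_width: 0.0207
grip_force: 59.4
```

```bash
python3 - <<'E'
from h import *
s=arm.observe(); print(s["position"],s["ee_rot"],s["grip_width"],s["ft_force"]); go(.6395,-.1205,.20,.068)
E
```

```text
[ 0.60114783 -0.05389566  0.19988722] [ 3.14059548e+00 -5.74280282e-04  6.47795057e-02] 0.020740587103179654 [ 0.29558753  0.18169761 -1.51195698]
d [ 0.034   0.0689 -0.    ] turn -0.004 rad -0.003
```

{"op": "jog_arm", "data": {
  "rows": [
    [0.1,0.015,0.03,0,0],
    [0.1,0.025,0.055,0,0],
    [0.1,0.034,0.069,0,0],
    [0.1,0.034,0.069,0,0],
    [0.1,0.034,0.069,0,0],
    [0.1,0.034,0.069,0,0]
  ]
}}

```text
time_s: 25.55
position: [0.638, -0.1163, 0.1996]
ee_rot: [-3.141, 0.001, 0.069]
ft_force: [0.3, 0.4, -1.0]
grip_width: 0.0204
grip_force: 59.4
```

```bash
python3 - <<'E'
from h import *
for _ in range(2): cam("side")
c=avg("side",3); s=arm.observe(); p=s["position"]; print(p,s["ee_rot"],s["ft_force"])
u,v=proj(c,[p[0],p[1],p[2]-.024]); x0,y0=int(u)-60,int(v)-35; print(x0,y0)
def cor(cx,cy,z,a): return [((proj(c,[cx+.055*i*np.cos(a)-.035*j*np.sin(a),cy+.055*i*np.sin(a)+.035*j*np.cos(a),z])-[x0,y0])*5.5).round().tolist() for i,j in((-1,-1),(1,-1),(1,1),(-1,1))]
print("lid",cor(p[0],p[1],p[2]-.024,s["ee_rot"][2])); print("pot",cor(.638,-.1205,.074,.068))
save(c,"side8.png",(x0,y0,x0+120,y0+100),5.5)
E
```

```text
[ 0.63858229 -0.11661562  0.20013645] [-3.14156185e+00  1.77363673e-05  6.91964456e-02] [ 0.27249881 -0.05791525 -1.28078747]
307 148
lid [[213.0, 252.0], [508.0, 227.0], [441.0, 138.0], [163.0, 160.0]]
pot [[195.0, 493.0], [475.0, 466.0], [413.0, 368.0], [147.0, 392.0]]
```

View pics/side8.png

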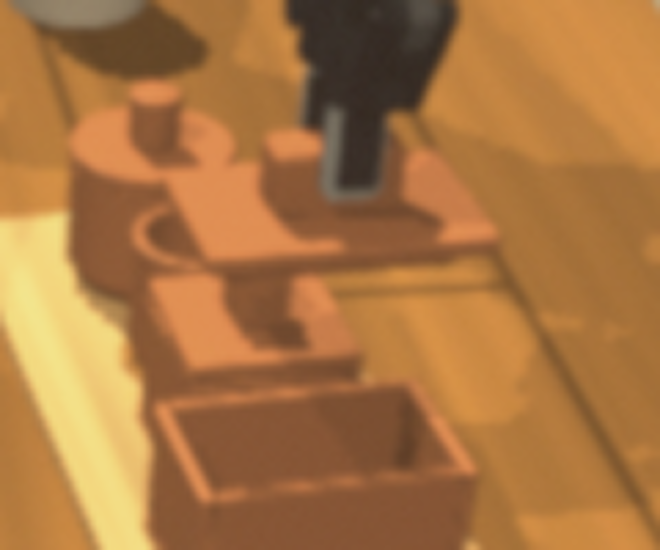

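The lid is level and at the right heading. Compared with the predicted corners it needs about +3 mm along x and -3 mm along y. I'll shift it and lower it.

{"op": "jog_arm", "data": {
  "rows": [
    [0.1,0.003,0.003,0.02,0],
    [0.1,0.003,0.003,0.045,0],
    [0.1,0.003,0.003,0.065,0],
    [0.1,0.003,0.003,0.075,0],
    [0.1,0.003,0.003,0.077,0],
    [0.1,0.003,0.003,0.077,0],
    [0.1,0.003,0.003,0.077,0],
    [0.1,0.003,0.003,0.077,0],
    [0.1,0.003,0.003,0.077,0],
    [0.1,0.003,0.003,0.077,0]
  ]
}}

```text
time_s: 26.8
position: [0.6423, -0.1203, 0.1237]
ee_rot: [3.141, -0.001, 0.068]
ft_force: [-0.5, -0.5, -2.1]
grip_width: 0.0204
grip_force: 59.4
```

{"op": "jog_arm", "data": {
  "rows": [
    [0.1,-0.0005,-0.0005,0.003,0],
    [0.1,-0.0005,-0.0005,0.006,0],
    [0.1,-0.0005,-0.0005,0.008,0],
    [0.1,-0.0005,-0.0005,0.01,0],
    [0.1,-0.0005,-0.0005,0.012,0],
    [0.1,-0.0005,-0.0005,0.014,0],
    [0.1,-0.0005,-0.0005,0.015,0],
    [0.1,-0.0005,-0.0005,0.016,0],
    [0.1,-0.0005,-0.0005,0.016,0]
  ]
}}

```text
time_s: 27.7
position: [0.6414, -0.1197, 0.1068]
ee_rot: [-3.142, 0.0, 0.068]
ft_force: [-0.2, -0.0, -2.1]
grip_width: 0.0207
grip_force: 59.4
```

{"op": "jog_arm", "data": {
  "rows": [
    [0.1,0,0,0.0007,0],
    [0.1,0,0,0.0014,0],
    [0.1,0,0,0.0018,0],
    [0.1,0,0,0.0018,0]
  ]
}}

```text
time_s: 28.1
position: [0.6416, -0.1197, 0.1061]
ee_rot: [3.141, -0.0, 0.068]
ft_force: [-4.1, 0.1, 3.8]
grip_width: 0.0203
grip_force: 60.2
```

Seated. I'll release it and go to the small clay lid.

{"op": "jog_arm", "data": {
  "rows": [
    [0.3,0,0,0,0],
    [0.5,0,0,0,0],
    [0.55,0,0,0,0],
    [0.55,0,0,-0.03,0],
    [0.55,0,0,-0.07,0],
    [0.55,-0.035,0.02,-0.09,-0.14],
    [0.55,-0.075,0.04,-0.09,-0.28],
    [0.55,-0.115,0.06,-0.09,-0.42],
    [0.55,-0.155,0.08,-0.09,-0.56],
    [0.55,-0.195,0.1,-0.09,-0.7],
    [0.55,-0.23,0.12,-0.09,-0.85],
    [0.55,-0.25,0.13,-0.09,-1]
  ]
}}

```text
time_s: 29.3
position: [0.3986, -0.2677, 0.1951]
ee_rot: [3.141, 0.001, 0.856]
ft_force: [0.5, 0.0, -0.2]
grip_width: 0.0468
grip_force: 0.0
```

{"op": "jog_arm", "data": {
  "rows": [
    [0.55,0,0,0,0],
    [0.55,0,0,0,0]
  ]
}}

```text
time_s: 29.5
position: [0.401, -0.2667, 0.1953]
ee_rot: [3.141, -0.001, 0.851]
ft_force: [0.2, -0.6, -0.4]
grip_width: 0.0469
grip_force: 0.0
```

```bash
python3 - <<'E'
from h import *
cam("side")
c=avg("side",3); s=arm.observe(); p=s["position"]; print(s["time_s"],p,s["ee_rot"]); go(.4015,-.2664,.04,s["ee_rot"][2])
m=claymask(c["image"]); k=contour_near(m,256,302)
P=cast(c,k,.016); print("plate extents x",P.min(0),P.max(0),"knob pred",proj(c,[.4015,-.2664,.044]))
A=cv2.resize(c["image"][265:325,210:300,::-1],(450,300)); B=cv2.resize(c["image"][150:270,300:420,::-1],(450,450))
cv2.imwrite("pics/side9.png",np.hstack([cv2.copyMakeBorder(A,0,150,0,0,0),B])[:, :])
E
python3 -c "
import cv2;i=cv2.imread('pics/side9.png');cv2.imwrite('pics/side9.png',cv2.resize(i,None,fx=.85,fy=.85))"
```

```text
29.7 [ 0.4017837  -0.26596096  0.19517299] [ 3.14142177e+00 -2.00219899e-04  8.54525668e-01]
d [-0.0005  0.      0.1552] turn 0.0 rad 0.0
plate extents x [ 0.37525829 -0.2989892 ] [ 0.42201721 -0.23385763] knob pred [256.27656006 288.90816159]
```

View pics/side9.png

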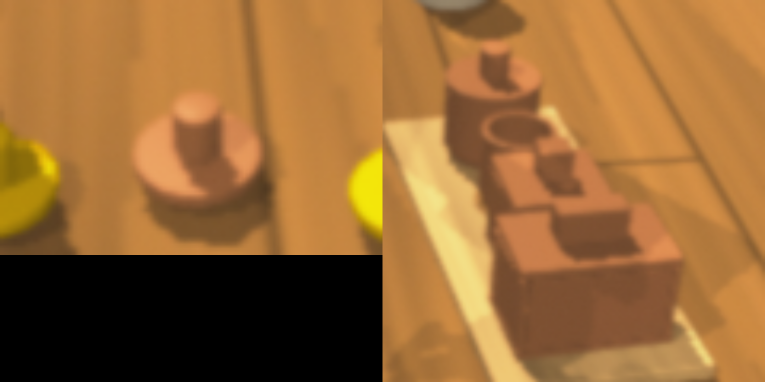

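The oblong lid is seated, and the small clay lid's knob at (256.4,289.5) fits the prediction. Counting back, that was my 15th picture, one over the limit of 14. I'll view no more and finish with numeric checks only. I'll grip the small lid now.

{"op": "jog_arm", "data": {
  "rows": [
    [0.55,0,0,0.04,0],
    [0.55,0,0,0.08,0],
    [0.55,0,0,0.12,0],
    [0.55,0,0,0.145,0],
    [0.55,0,0,0.155,0],
    [0.55,0,0,0.155,0],
    [0.3,0,0,0.155,0],
    [0.1,0,0,0.155,0],
    [0.1,0,0,0.155,0],
    [0.1,0,0,0.155,0],
    [0.1,0,0,0.155,0],
    [0.1,0,0,0.155,0]
  ]
}}

```text
time_s: 30.9
position: [0.4022, -0.2677, 0.0418]
ee_rot: [3.138, -0.0, 0.853]
ft_force: [0.5, 0.4, 6.2]
grip_width: 0.0196
grip_force: 58.3
```

```bash
python3 - <<'E'
from h import *
s=arm.observe(); print(s["position"],s["ee_rot"],s["grip_width"],s["ft_force"]); go(.6245,.034,.20,1.638)
E
```

```text
[ 0.40224576 -0.26765015  0.04180135] [ 3.13766334e+00 -5.76523156e-05  8.53429764e-01] 0.019550853225904725 [0.508391   0.41879408 6.19520568]
d [ 0.3734 -0.0302 -0.1583] turn -0.999 rad -0.785
```

{"op": "jog_arm", "data": {
  "rows": [
    [0.1,0,0,-0.03,0],
    [0.1,0,0,-0.07,0],
    [0.1,0,0,-0.11,0],
    [0.1,0.03,0,-0.15,0],
    [0.1,0.07,-0.005,-0.16,-0.15],
    [0.1,0.115,-0.01,-0.16,-0.3],
    [0.1,0.16,-0.015,-0.16,-0.45],
    [0.1,0.205,-0.02,-0.16,-0.6],
    [0.1,0.25,-0.02,-0.16,-0.75],
    [0.1,0.295,-0.025,-0.16,-0.9],
    [0.1,0.335,-0.03,-0.16,-1],
    [0.1,0.36,-0.03,-0.16,-1]
  ]
}}

```text
time_s: 32.1
position: [0.6154, 0.0275, 0.1996]
ee_rot: [-3.141, -0.001, 1.643]
ft_force: [0.4, -0.4, -0.3]
grip_width: 0.0196
grip_force: 58.3
```

{"op": "jog_arm", "data": {
  "rows": [
    [0.1,0,0,0,0],
    [0.1,0,0,0,0],
    [0.1,0,0,0,0]
  ]
}}

```text
time_s: 32.4
position: [0.6139, 0.0237, 0.1997]
ee_rot: [-3.14, 0.0, 1.638]
ft_force: [-0.0, -0.7, -1.8]
grip_width: 0.0196
grip_force: 58.3
```

```bash
python3 - <<'E'
from h import *
s=arm.observe(); print(s["position"],s["ee_rot"],s["grip_width"],s["ft_force"]); go(.625,.0345,.20,1.638)
E
```

```text
[0.61393937 0.0236911  0.19972341] [-3.13996836e+00  2.98996728e-04  1.63804450e+00] 0.01962891781372598 [-0.02211175 -0.66910739 -1.78478972]
d [ 0.01    0.0118 -0.0003] turn 0.0 rad 0.0
```

{"op": "jog_arm", "data": {
  "rows": [
    [0.1,0.01,0.011,0,0],
    [0.1,0.01,0.011,0.02,0],
    [0.1,0.01,0.011,0.045,0],
    [0.1,0.01,0.011,0.065,0],
    [0.1,0.01,0.011,0.073,0],
    [0.1,0.01,0.011,0.075,0],
    [0.1,0.01,0.011,0.075,0],
    [0.1,0.01,0.011,0.075,0],
    [0.1,0.01,0.011,0.075,0],
    [0.1,0.01,0.011,0.075,0],
    [0.1,0.01,0.011,0.075,0]
  ]
}}

```text
time_s: 33.5
position: [0.6255, 0.0353, 0.1258]
ee_rot: [3.141, 0.0, 1.639]
ft_force: [-0.4, -0.2, -1.4]
grip_width: 0.0196
grip_force: 58.4
```

{"op": "jog_arm", "data": {
  "rows": [
    [0.1,-0.0005,-0.0005,0.003,0],
    [0.1,-0.0005,-0.0005,0.006,0],
    [0.1,-0.0005,-0.0005,0.008,0],
    [0.1,-0.0005,-0.0005,0.01,0],
    [0.1,-0.0005,-0.0005,0.012,0],
    [0.1,-0.0005,-0.0005,0.014,0],
    [0.1,-0.0005,-0.0005,0.015,0],
    [0.1,-0.0005,-0.0005,0.016,0],
    [0.1,-0.0005,-0.0005,0.016,0]
  ]
}}

```text
time_s: 34.4
position: [0.6248, 0.0348, 0.1093]
ee_rot: [3.141, 0.0, 1.639]
ft_force: [-0.2, -0.4, -0.9]
grip_width: 0.0197
grip_force: 58.4
```

{"op": "jog_arm", "data": {
  "rows": [
    [0.1,0,0,0.0007,0],
    [0.1,0,0,0.0014,0],
    [0.1,0,0,0.0021,0],
    [0.1,0,0,0.0021,0]
  ]
}}

```text
time_s: 34.8
position: [0.6261, 0.0347, 0.1087]
ee_rot: [3.138, 0.0, 1.639]
ft_force: [0.4, 0.5, 5.3]
grip_width: 0.0195
grip_force: 58.9
```

{"op": "jog_arm", "data": {
  "rows": [
    [0.1,0,0,0,0],
    [0.1,0,0,0,0],
    [0.1,0,0,0,0]
  ]
}}

```text
time_s: 35.1
position: [0.626, 0.0347, 0.1087]
ee_rot: [3.138, 0.0, 1.639]
ft_force: [-0.9, 0.4, 5.1]
grip_width: 0.0197
grip_force: 58.9
```

{"op": "jog_arm", "data": {
  "rows": [
    [0.1,0,-0.001,0,0],
    [0.1,0,-0.002,0,0],
    [0.1,0,-0.002,0,0],
    [0.1,0,-0.002,0,0]
  ]
}}

```text
time_s: 35.5
position: [0.6246, 0.0347, 0.1087]
ee_rot: [3.137, 0.0, 1.639]
ft_force: [0.5, -0.1, 5.4]
grip_width: 0.0198
grip_force: 58.7
```

The lid slides freely with no change in height, so the plug is in and the plate lies on the rim. I'll release and withdraw to the side.

{"op": "jog_arm", "data": {
  "rows": [
    [0.1,0,0,-0.0007,0],
    [0.3,0,0,-0.0007,0],
    [0.5,0,0,-0.0007,0],
    [0.55,0,0,-0.0007,0],
    [0.55,0,0,-0.03,0],
    [0.55,0,0,-0.07,0],
    [0.55,0,-0.03,-0.1,0],
    [0.55,0.03,-0.07,-0.1,0],
    [0.55,0.07,-0.1,-0.1,0],
    [0.55,0.11,-0.13,-0.1,0],
    [0.55,0.15,-0.16,-0.1,0],
    [0.55,0.2,-0.18,-0.1,0]
  ]
}}

```text
time_s: 36.7
position: [0.4283, 0.2188, 0.2063]
ee_rot: [-3.139, 0.001, 1.638]
ft_force: [0.4, -0.0, 0.5]
grip_width: 0.0469
grip_force: 0.0
```

{"op": "jog_arm", "data": {
  "rows": [
    [0.55,0.04,-0.01,0,0],
    [0.55,0.08,-0.02,0,0],
    [0.55,0.12,-0.03,0,0],
    [0.55,0.16,-0.04,0,0],
    [0.55,0.16,-0.04,0,0],
    [0.55,0.16,-0.04,0,0]
  ]
}}

```text
time_s: 37.3
position: [0.3795, 0.3754, 0.2063]
ee_rot: [-3.14, 0.002, 1.641]
ft_force: [0.9, -0.9, 0.2]
grip_width: 0.0471
grip_force: 0.0
```

```bash
python3 - <<'E'
from h import *
s=arm.observe(); print(s["time_s"],s["position"],s["ft_force"])
# lid tops: bright (lit) clay in the row, top view; plate top at board 12+62+8 (+2 for small)
c=avg("top",4); im=c["image"]; g=cv2.GaussianBlur(im.astype(np.float32),(0,0),.7)+1
m=((g[...,0]/g[...,1]>1.42)&(g[...,2]/g[...,1]>.6)).astype(np.uint8)*255
for n,(x,y,r,z) in dict(rnd=(.6182,.1099,.038,.082),sml=(.6235,.0348,.029,.084),sq=(.630,-.0432,.036,.082),obl=(.638,-.1205,.035,.082)).items():
    for zz,t in((z,"plate"),):
        row=[]
        for d in((1,.073),(-1,-.073),(-.073,1),(.073,-1)):   # brightness-edge distance from centre along row axes
            d=np.array(d); L=np.arange(.012,.075,.0005)
            pr=np.array([g[tuple(np.round(proj(c,[x+d[0]*l,y+d[1]*l,zz])[::-1]).astype(int))] for l in L]); q=pr[:,0]/pr[:,1]
            e=np.where(q<1.42)[0]; row.append(round(1000*L[e[0]]) if len(e) else None)
        print(n,"edges +x -x +y -y",row)
c=avg("side",4); g=cv2.GaussianBlur(c["image"].astype(np.float32),(0,0),.7)
for n,p in dict(rnd=(.619,.1102,.108),sml=(.6246,.0347,.110),sq=(.632,-.0435,.108)).items():
    u,v=proj(c,p); k=np.arange(-8,9); uu,vv=int(round(u)),int(round(v))
    print(n,round(u,1),round(v,1),"col R/B along v",[int(100*g[vv+i,uu,0]/g[vv+i,uu,2]) for i in k])
    print("  R/B along u",[int(100*g[vv+2,uu+i,0]/g[vv+2,uu+i,2]) for i in k])
E
```

```text
37.3 [0.37946102 0.37543251 0.20631243] [ 0.89068879 -0.86119598  0.15848039]
rnd edges +x -x +y -y [37, 44, 37, 38]
sml edges +x -x +y -y [27, 39, 31, 30]
sq edges +x -x +y -y [37, 45, 40, None]
obl edges +x -x +y -y [None, 64, None, 37]
rnd 334.9 163.4 col R/B along v [268, 269, 270, 269, 268, 270, 272, 276, 278, 275, 272, 268, 261, 258, 255, 255, 254]
  R/B along u [300, 295, 289, 279, 270, 266, 266, 269, 272, 274, 273, 274, 280, 289, 298, 303, 301]
sml 343.3 176.9 col R/B along v [281, 275, 273, 271, 273, 273, 272, 273, 273, 274, 272, 267, 261, 258, 255, 253, 253]
  R/B along u [274, 273, 270, 266, 263, 264, 267, 269, 272, 274, 271, 266, 260, 265, 282, 296, 301]
sq 353.5 194.2 col R/B along v [230, 232, 235, 240, 242, 245, 256, 268, 274, 273, 273, 271, 264, 258, 256, 255, 254]
  R/B along u [257, 258, 265, 269, 272, 271, 271, 271, 273, 274, 274, 272, 261, 247, 245, 258, 274]
```

```bash
python3 - <<'E'
from h import *
c=avg("side",4); g=c["image"][...,0].astype(int)
for n,p in dict(rnd=(.619,.1102,.108),sml=(.6246,.0347,.110)).items():
    u,v=np.round(proj(c,p)).astype(int); print(n,u,v)
    for j in range(-6,22,2): print(v+j,*(g[v+j,u-16:u+17:2]))
E
```

```text
rnd 335 163
157 148 126 118 116 119 119 119 118 118 119 119 118 123 166 182 183 185
159 196 165 134 118 118 119 119 119 118 118 120 125 141 182 183 181 184
161 199 206 194 158 145 128 125 128 128 137 154 180 184 187 184 181 183
163 189 206 207 198 186 182 194 206 205 200 194 191 191 188 186 182 181
165 174 204 208 202 188 187 197 215 214 207 184 186 192 188 186 183 182
167 158 199 208 209 202 194 145 152 155 144 142 190 193 190 187 184 182
169 157 192 215 217 217 206 140 134 133 123 148 204 211 199 189 186 182
171 176 207 218 218 218 205 138 133 131 120 143 188 199 214 208 188 184
173 200 216 218 218 217 211 145 132 128 118 150 193 209 216 216 196 184
175 189 211 217 217 218 217 190 134 124 122 138 179 215 216 216 190 182
177 176 162 205 216 217 217 216 192 146 143 177 210 216 214 196 162 185
179 172 136 141 174 195 208 214 214 208 198 199 215 214 200 146 152 188
181 168 126 127 132 135 147 154 162 167 161 140 152 154 136 112 156 189
183 162 126 128 132 132 136 138 163 186 186 136 134 132 121 133 174 207
sml 343 177
171 218 205 138 133 131 120 143 188 199 214 208 188 184 181 181 184 
[... 239 characters left out ...]
 208 198 199 215 214 200 146 152 188 186 183 180 180
181 135 147 154 162 167 161 140 152 154 136 112 156 189 187 185 181 180
183 132 136 138 163 186 186 136 134 132 121 133 174 207 203 185 183 180
185 134 138 174 214 218 195 134 132 130 120 158 192 216 230 198 183 180
187 134 146 210 218 218 202 141 132 128 119 164 197 214 221 217 185 182
189 134 141 198 216 218 216 189 139 128 120 143 191 214 205 224 197 178
191 134 134 144 192 214 216 216 184 142 136 136 147 194 160 215 224 173
193 134 134 126 129 152 178 199 196 186 147 145 183 189 194 216 216 205
195 134 134 126 118 122 128 133 139 139 133 140 203 218 217 217 215 218
197 134 135 128 125 140 147 152 160 165 169 151 172 206 203 198 191 189
```

The small lid's plate is level in the side view: its left and right extremes are on the same row (about 187), as the round lid's are. All four lids are on, so I'll hand the job in.

```bash
python3 -c "
from station import arm
print(arm.close_job())"
```

```text
the job is handed in; nothing more can be done
None
```

I handed the job in at about 37 s: the small pot went on the cork pad first, then all four matching lids, which looked seated flat in the camera checks; I viewed 15 pictures, one over the limit of 14.

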